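Roll the film reel on its rim into its rest

TASK

The glue in the amber film reel is still curing, so it must not be picked up, squeezed or laid down: push it gently so that it rolls on its rim, turning as it goes rather than being dragged, along the cart, over the low sill and into the black and green reel rest. Leave it there standing upright and square, at rest between the sill and the back stop, and let go of it. Do not disturb the lens turret, cork stopper or brush holder.

Things in the scene. Friction and masses are not known exactly. Their poses are not given: they have to be found in the camera images.
- reel: amber plastic reel on its rim: two 80 mm flanges 4 mm thick, 24 mm wide over all, 44 mm hub between; 80 to 160 g, friction 0.4. Rolls easily, soon stops. Origin at its centre, 40 mm up; y is the axle, level while it stands; z points to the white mark on the rim, on top at the start. It starts 200 to 260 mm from home on the rest's -x side, within 8 mm of its x line and 0.06 rad of heading along it
- rest_home (a point): where the centre of the seated reel belongs, 40 mm above the cart top, in the fixed rest: x is level in the direction of travel, y across, z up. Sill 3.5 mm high, 4 mm thick, centred at x = -18 mm; back stop 14 mm high, face at x = +30 mm; side cheeks 3.5 mm high, inner faces at y = +-42 mm. About 1 N pushes it over the sill; once its centre is past x = -18 mm it rolls home by itself
- turret: black lens turret, 72 mm in diameter, 44 mm high, standing loose beyond the back stop; origin at the centre of its underside; leave alone
- stopper: cork stopper, 31 mm in diameter, 30 mm high, standing loose on the +y side of the reel's way; origin at the centre of its underside; leave alone
- brush_holder: pewter coloured motor brush holder, 50 x 26 mm, 30 mm high, lying loose on the -y side of the reel's way; origin at the centre of its underside; leave alone

How it is judged (in metres and radians):
On the way, in this order (a step that is already met when the one before it is completed fails the run):
1. the reel, upright and still in front of the sill, has rolled far enough for its white mark to be underneath (angle between reel's own z axis and vertical above 2.3 rad and x of reel in the frame of rest_home below -0.025 m and angle between reel's own y axis and vertical between 1.4 and 1.74 rad).
2. the reel has rolled on, so that its mark has come up again (to at least 65 degrees from straight down), by when it is over the sill (angle between reel's own z axis and vertical below 2 rad and x of reel in the frame of rest_home above -0.018 m and angle between reel's own y axis and vertical between 1.4 and 1.74 rad).
At the end, for the whole second after the job is handed in: the reel stands upright (within 10 degrees) and square (within 17 degrees) in the rest, its centre within 8 mm of home along the rest and 27 mm across it, 36 to 44 mm high, at rest (x of reel in the frame of rest_home between -0.008 and 0.008 m and y of reel in the frame of rest_home between -0.027 and 0.027 m and angle between the y axis of reel and the y axis of rest_home, either way round below 0.3 rad and height (world z) of reel between 0.036 and 0.044 m and angle between reel's own y axis and vertical between 1.4 and 1.74 rad and linear speed of reel below 0.02 m/s and angular speed of reel below 0.3 rad/s); the robot touches nothing.
It fails at once if the reel leans more than 29 degrees or falls (angle between reel's own y axis and vertical below 1.07 rad or angle between reel's own y axis and vertical above 2.07 rad).
It fails at once if the reel is lifted (centre above 52 mm) (height (world z) of reel above 0.052 m).
It fails at once if the fingers press on the reel with more than 20 N (contact force between the fingers and reel above 20 N).
It fails at once if the lens turret, cork stopper or brush holder is moved more than 15 mm (distance of any of turret, stopper, brush_holder from where it was at the start of the episode above 0.015 m).
It also fails if it takes over 50 s, if anything falls off the work surface, if the arm or the gripper's body presses on something with over 40 N, if the wrist force passes 120 N, or if a joint passes its speed limit or range.

ROBOT

A 6-joint arm with a two-finger parallel gripper is mounted at the origin on the work surface. World frame = base frame: x ahead of the robot, y to its left, z up, the work surface at z = 0. Lengths are in mm, angles in rad, forces in N, time in s.
With the tool pointing down it reaches from about 300 to 875 mm from the base axis. Payload 4.2 kg.
Tool frame: the origin (TCP) lies between the finger pads; the fingertips stand 11 mm ahead of it and the grasp point (between the pads) lies 8 mm behind it; z points along the fingers, y is the direction in which the jaws open and shut (so a half turn about z gives the same grasp; the last joint's range is limited). The gripper opens to 85 mm and grips with 20 to 120 N. Pads are 22 mm wide; open, the fingers measure 114 mm over their backs; the gripper's body (76 mm by 85 mm) begins 54 mm behind the grasp point. The pads swing forward as they close: fully open they stand 13 mm farther back than shut.
Start: joints at [-1.253, 0.32, 1.565, -0, 1.257, -0.02], TCP at [190.565, -542.517, 242.338] pointing down, gripper open.
Joint ranges: [-3.11, 3.11], [-0.84, 2.01], [0.21, 2.61], [-1.34, 4.49], [0.05, 2.63], [-2.56, 2.56]. Speed limits (rad/s): [2.57, 2.57, 3.14, 3.14, 3.14, 3.14].

INTERFACE

Orientations are given as a unit quaternion [w, x, y, z].
In Python, from bench import ctrl, imaging gives the robot as it stands.
- The arm moves only by the tool arm_command, never from a script. Its argument "deltas" is a list of rows, each an object with "translation": the shift along the world's x, y, z each as a share of 1000 mm, from -1 to 1, a list of three; "twist": the turn, a rotation vector about the world's x, y, z each as a share of pi rad, from -1 to 1, a list of three; "hand": the closure, from 0 (fully open) to 1 (shut). A call has 1 to 20 rows; each row is the pose to reach, as a shift and turn from the pose commanded when the call began, turning the shorter way round; what a row does not reach only later rows make up. A row lasts 1/8 s, in which the tool goes at most 62.5 mm and 10.7 degrees, less where a joint would pass 70% of its speed; a pose out of reach is approached as far as the arm can. A call with a number of a shift or a turn outside -1 to 1 is refused whole. A call with a gripper value outside its range is refused whole. The fingers move at their own pace and stop on an object; "squeeze" is the grip in N (left out, the last holds). Time passes only in rows, so rows that repeat a pose let the fingers close. It gives the time, the measured TCP pose, the force and the opening at its end, in the units of the state.
- ctrl.observe(): the state, without advancing time (a new reading comes with each control period).
- imaging.camera(name): name is "side" or "top"; returns the picture (480x640x3 uint8, blue, green, red); there is no depth.
- imaging.camera_info(name): a dict with "fovy" (degrees; the focal length in pixels is half the picture's height over the tangent of half this angle, whatever the lens; pixels are square), "cx", "cy" (the principal point, pixels), "k1" (the pictures are not rectified: a ray, as slopes to the right and down, at radius r is drawn at 1 + k1 r^2 times it, then the intrinsics apply), "camera_from_world" (4x4, takes a point from world to camera coordinates). Camera axes: x right, y down, z forward; pixel columns grow to the right and rows downward; lengths in mm; the calibration is good to about 2 mm. A picture is of the moment at which its call begins. camera_info takes no time and is no camera call.
- ctrl.close_job(): hands the job in, once; it reports no verdict.
The state is a dict: "clock": time; "qpos": joint angles; "joint_vel": joint speeds; "effort": joint torques, N m; "tool_pos": TCP position; "ee_rot": TCP orientation; "force": force on the tool from outside, world axes, zero at the start; "wrist_torque": the same for the moment, N m; "gripper_width": opening from 0.0 (shut) to 1.0 (fully open).
Only numpy, scipy, OpenCV 4.12 (cv2) and the standard library are available. Lean on these libraries where they do the work, as an engineer would, in place of code of your own. Each camera call takes 0.05 s, during which the arm holds its last target. There are 200 camera calls.

## Working session

There is one attempt and no reset: what is moved stays moved. The work goes in short steps, Python scripts to look and compute and a tool call to move; the robot and the scene stay as the last step left them, time stands still between calls to the robot, and variables do not carry over. Pictures are saved under pics/ and viewed, about 8 in all and at most 12, crops included, and the job is handed in when it is done.

Besides the shell and the picture viewer there is one more tool, called after ">>>" as name(argument=value, ...) on one line, values as JSON. arm_command: Moves the arm, as the interface text tells. Its arguments: {"type":"object","properties":{"deltas":{"type":"array","items":{"type":"object","properties":{"translation":{"type":"array","items":{"type":"number"}},"twist":{"type":"array","items":{"type":"number"}},"hand":{"type":"number"}}}},"squeeze":{"type":"number"}},"required":["deltas"]}

```bash
mkdir -p pics; ls; cat > h.py <<'E'
from bench import ctrl, imaging
import numpy as np, cv2
def info(n):
    c=imaging.camera_info(n); f=240/np.tan(np.radians(c['fovy'])/2); return c,f,np.array(c['camera_from_world'],float)
def K(n):
    c,f,T=info(n); return np.array([[f,0,c['cx']],[0,f,c['cy']],[0,0,1.]]),np.array([c['k1'],0,0,0,0.]),T
def proj(n,P):
    k,d,T=K(n); return cv2.projectPoints(np.array(P,float).reshape(-1,1,3),cv2.Rodrigues(T[:3,:3])[0],T[:3,3],k,d)[0][:,0]
def ray(n,uv):
    k,d,T=K(n); p=cv2.undistortPoints(np.array(uv,float).reshape(-1,1,2),k,d)[:,0]
    D=np.c_[p,np.ones(len(p))]@T[:3,:3]; o=-T[:3,:3].T@T[:3,3]; return o,D
def onz(n,uv,z):
    o,D=ray(n,uv); return o+D*((z-o[2])/D[:,2])[:,None]
E
python3 - <<'E'
from h import *
for n in('side','top'):
    cv2.imwrite(f'pics/{n}0.png',imaging.camera(n)); c,f,T=info(n); print(n,f,c['cx'],c['cy'],c['k1'],np.round(-T[:3,:3].T@T[:3,3]),np.round(T[:3,:3],2).tolist())
print(ctrl.observe())
E
```

```text
pics
side 458.98775194465395 315.65370779242477 241.31609604086472 -0.04220273787273689 [ 177. -366.  470.] [[0.77, -0.64, -0.01], [-0.35, -0.42, -0.84], [0.53, 0.65, -0.55]]
top 531.0059183417951 324.9918250776746 239.82564103558016 -0.13598759253357673 [467.  86. 905.] [[-0.02, -1.0, -0.02], [-0.99, 0.02, -0.12], [0.12, 0.01, -0.99]]
{'clock': 0.1, 'qpos': array([-1.25301646e+00,  3.20236275e-01,  1.56554706e+00, -2.19790353e-05,
        1.25739001e+00, -1.99730445e-02]), 'joint_vel': array([-0.00025224, -0.0020639 , -0.00055555,  0.00018867,  0.00015852,
       -0.0001545 ]), 'effort': array([ 7.95794858e-04, -4.16408443e+01, -2.34704322e+01,  6.43205613e-05,
        4.91284038e-03,  3.09659029e-06]), 'tool_pos': array([ 190.42048882, -542.12932479,  241.56541638]), 'ee_rot': array([-7.80049441e-04,  9.85773350e-01,  1.68078189e-01, -1.27586626e-04]), 'force': array([-0.98291378, -0.13174086, -0.22656614]), 'wrist_torque': array([0.01140439, 0.01690653, 0.00259292]), 'gripper_width': 1.0036555202883397}
```

View pics/top0.png

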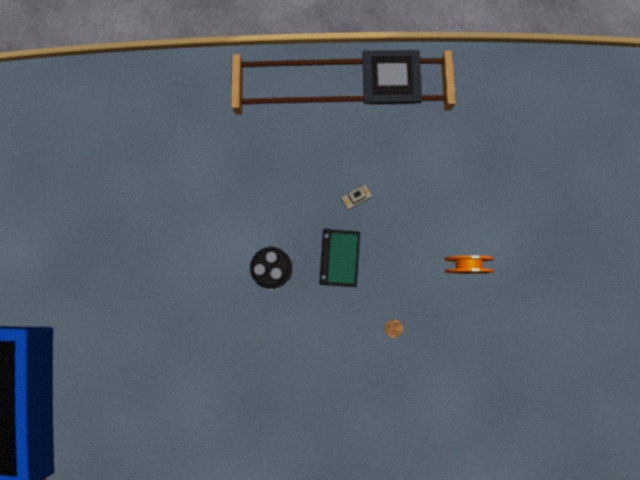

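View pics/side0.png

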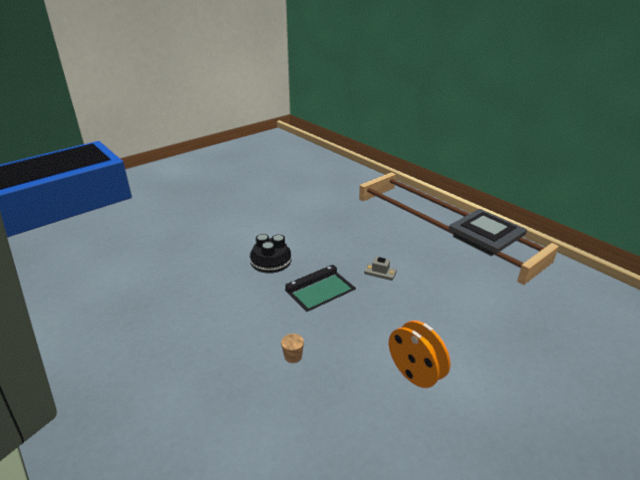

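The top view shows the rest at (322–358, 230–287) with its back stop on the left, the reel at (469, 264), the turret at (271, 267), the stopper at (394, 328) and the brush holder at (357, 196). Travel is image-left, which is world +y. The side view confirms this.

```bash
cat >> h.py <<'E'
def omask(im):
    h=cv2.cvtColor(im,cv2.COLOR_BGR2HSV); return cv2.inRange(h,(5,200,110),(25,255,255))
def big(m):
    c=max(cv2.findContours(m,cv2.RETR_EXTERNAL,cv2.CHAIN_APPROX_NONE)[0],key=cv2.contourArea); return c[:,0].astype(float)
E
python3 - <<'E'
from h import *
t=cv2.imread('pics/top0.png'); s=cv2.imread('pics/side0.png')
h=cv2.cvtColor(t,cv2.COLOR_BGR2HSV)
g=cv2.inRange(h,(60,100,40),(90,255,200)); g[:200]=0;g[320:]=0;g[:,:200]=0
d=cv2.inRange(h,(0,0,0),(180,255,45)); d[:220]=0; d[300:]=0; d[:,:305]=0; d[:,375:]=0
def rect(m,z,n='top'):
    P=onz(n,big(m),z); r=cv2.minAreaRect(P[:,:2].astype(np.float32)); return r,np.round(cv2.boxPoints(r),1).tolist()
print('green z1',rect(g,1)); print('green+dark z2',rect(g|d,2)); print('dark z14',rect(d,14))
o=omask(t); o[300:]=0; o[:,:430]=0
for z in (40,80): print('reel',z,rect(o,z))
# full reel: ring centre via top view (plane z40) & side view contour
o2=omask(s); o2[:310]=0;o2[:,:380]=0
c=big(o2); print('side bbox',c.min(0),c.max(0), 'ell',cv2.fitEllipse(c.astype(np.float32)))
for n,uv,z in (('turret',(271,267),44),('stopper',(394,328),30),('brush',(357,196),20)): print(n,onz('top',[uv],z).round())
E
```

```text
green z1 (((543.4328002929688, 68.90252685546875), (47.41860580444336, 85.5818862915039), 85.19481658935547), [[498.79998779296875, 48.900001525878906], [584.0999755859375, 41.70000076293945], [588.0999755859375, 88.9000015258789], [502.79998779296875, 96.0999984741211]])
green+dark z2 (((543.9020385742188, 74.11467742919922), (62.335693359375, 94.90771484375), 85.0101089477539), [[493.8999938964844, 47.20000076293945], [588.5, 38.900001525878906], [593.9000244140625, 101.0], [499.29998779296875, 109.30000305175781]])
dark z14 (((542.8785400390625, 74.2756576538086), (61.506980895996094, 93.64598846435547), 85.01010131835938), [[493.6000061035156, 47.70000076293945], [586.7999877929688, 39.599998474121094], [592.2000122070312, 100.80000305175781], [498.8999938964844, 109.0]])
reel 40 (((526.462890625, -140.12017822265625), (73.96509552001953, 24.738000869750977), 88.71881103515625), [[513.2999877929688, -176.8000030517578], [538.0, -177.39999389648438], [539.7000122070312, -103.4000015258789], [514.9000244140625, -102.9000015258789]])
reel 80 (((523.7081298828125, -129.64906311035156), (70.54330444335938, 23.593557357788086), 88.71875762939453), [[511.1000061035156, -164.60000610351562], [534.7000122070312, -165.1999969482422], [536.2999877929688, -94.69999694824219], [512.7000122070312, -94.0999984741211]])
side bbox [389. 321.] [449. 386.] ell ((419.39727783203125, 353.1869812011719), (49.39039611816406, 68.33189392089844), 141.71246337890625)
turret [[527. 186.  44.]]
stopper [[424. -13.  30.]]
brush [[646.  42.  20.]]
```

Rest home is at about (543, 62.5), with travel along (0.087, 0.996). The reel is at about (526, -140), 202 mm short of home and headed 0.064 rad off the rest. The sizes match: the green floor measures 47 mm against 46. I'll go in behind the reel and align the fingers across the way.

>>> arm_command(deltas=[{"translation":[0.16,0.155,0],"twist":[0,0,0.18],"hand":0.88},{"translation":[0.327,0.314,-0.02],"twist":[0,0,0.365],"hand":0.88},{"translation":[0.327,0.314,-0.02],"twist":[0,0,0.365],"hand":0.88},{"translation":[0.327,0.314,-0.02],"twist":[0,0,0.365],"hand":0.88},{"translation":[0.327,0.314,-0.02],"twist":[0,0,0.365],"hand":0.88},{"translation":[0.327,0.314,-0.02],"twist":[0,0,0.365],"hand":0.88},{"translation":[0.327,0.314,-0.02],"twist":[0,0,0.365],"hand":0.88},{"translation":[0.327,0.314,-0.02],"twist":[0,0,0.365],"hand":0.88},{"translation":[0.327,0.314,-0.02],"twist":[0,0,0.365],"hand":0.88},{"translation":[0.327,0.314,-0.1],"twist":[0,0,0.365],"hand":0.88},{"translation":[0.327,0.314,-0.15],"twist":[0,0,0.365],"hand":0.88},{"translation":[0.327,0.314,-0.204],"twist":[0,0,0.365],"hand":0.88},{"translation":[0.327,0.314,-0.204],"twist":[0,0,0.365],"hand":0.88},{"translation":[0.327,0.314,-0.204],"twist":[0,0,0.365],"hand":0.88}])

```text
clock: 1.85
tool_pos: [518.3, -230.2, 40.4]
ee_rot: [0.002, 0.737, 0.675, 0.001]
force: [0.2, -0.1, 0.2]
gripper_width: 0.119
```

```bash
python3 - <<'E'
from h import *
a=imaging.camera('side');b=imaging.camera('top')
cv2.imwrite('pics/v1.png',np.hstack([cv2.resize(a[180:480,240:540],(400,400)),cv2.resize(b[200:350,380:530],(400,400))]))
o=ctrl.observe();print(o['tool_pos'],o['ee_rot'],o['force'],o['gripper_width'],o['clock'])
E
```

```text
[ 519.19234427 -229.97570702   41.31963042] [0.00272561 0.73722787 0.67563782 0.00107835] [-0.30584244  0.54753313  0.35202685] 0.12150599741416114 1.95
```

View pics/v1.png

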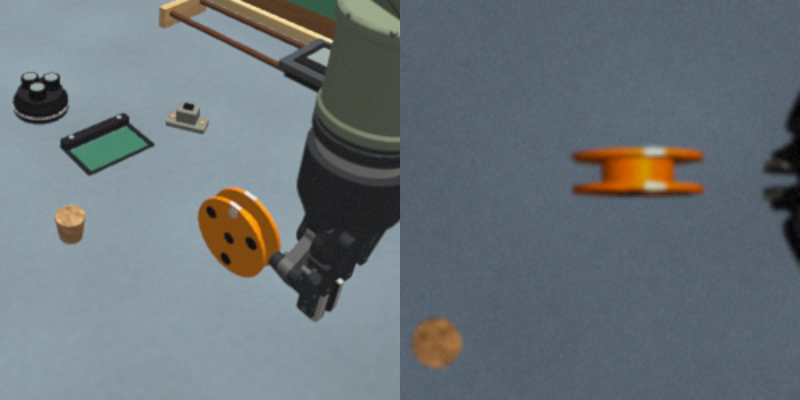

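The view shows the fingers low behind the reel, about 39 mm off and 2 mm to the -x side. The mark is on top. I'll shift +2 mm in x, narrow the gap slightly and push slowly.

>>> arm_command(deltas=[{"translation":[0.003,0.015,0],"hand":0.92},{"translation":[0.0044,0.028,0],"hand":0.92},{"translation":[0.0049,0.033,0],"hand":0.92},{"translation":[0.0051,0.036,0],"hand":0.92},{"translation":[0.0054,0.039,0],"hand":0.92},{"translation":[0.0056,0.042,0],"hand":0.92},{"translation":[0.006,0.046,0],"hand":0.92},{"translation":[0.0063,0.05,0],"hand":0.92},{"translation":[0.0068,0.055,0],"hand":0.92},{"translation":[0.0072,0.06,0],"hand":0.92},{"translation":[0.0076,0.065,0],"hand":0.92},{"translation":[0.0081,0.07,0],"hand":0.92},{"translation":[0.0085,0.075,0],"hand":0.92},{"translation":[0.0089,0.08,0],"hand":0.92},{"translation":[0.0094,0.085,0],"hand":0.92},{"translation":[0.0098,0.09,0],"hand":0.92},{"translation":[0.0102,0.094,0],"hand":0.92},{"translation":[0.0104,0.097,0],"hand":0.92},{"translation":[0.0106,0.099,0],"hand":0.92},{"translation":[0.0107,0.1,0],"hand":0.92}])

```text
schema error: expected keys translation, twist, hand
```

```bash
cat > look.py <<'E'
from h import *
import sys
a=imaging.camera('side');b=imaging.camera('top');n=sys.argv[1]
m=omask(b); m[300:]=0; m[:,:290]=0; c=big(m)
u=c.mean(0); x0=int(np.clip(u[0]-75,0,490)); y0=int(np.clip(u[1]-75,0,330))
ms=omask(a); ms[300:340,280:310]*=1; cs=big(ms); us=cs.mean(0); X=int(us[0]-75);Y=int(us[1]-75)
cv2.imwrite(f'pics/{n}.png',np.hstack([cv2.resize(a[Y:Y+150,X:X+150],(400,400)),cv2.resize(b[y0:y0+150,x0:x0+150],(400,400))]))
P=onz('top',c,40)[:,:2]; r=cv2.minAreaRect(P.astype(np.float32)); d=np.array([.0868,.9962])
H=np.array([543,62.5]); mid=(P[:,1].min()+P[:,1].max())/2; ce=np.array(r[0])
print('centre',ce.round(1),'along,across(+ = world -x)',((ce-H)@d).round(1),((ce-H)@[-d[1],d[0]]).round(1),'rect',np.round(r[1],1),r[2])
o=ctrl.observe();print(o['tool_pos'].round(1),o['force'].round(2),o['clock'])
E
python3 look.py v2
```

```text
centre [ 526.5 -140.1] along,across(+ = world -x) -203.3 -1.1 rect [74.  24.7] 88.71785736083984
[ 518.8 -229.4   40.9] [-0.64  0.02  0.1 ] 2.05
```

View pics/v2.png

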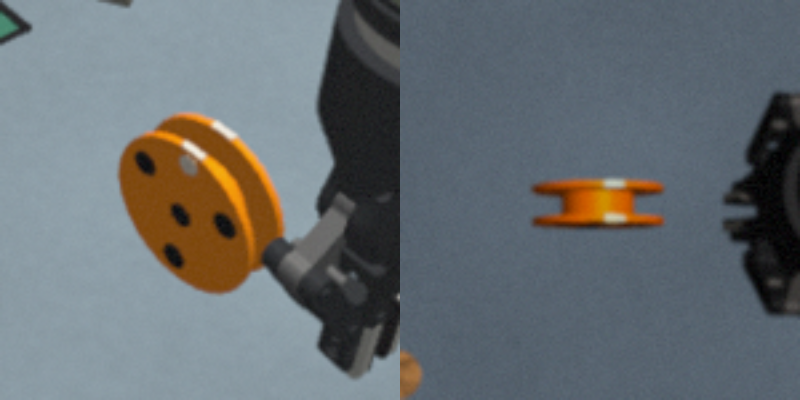

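The call was refused because it had no twist, so nothing moved. The view shows the same layout, with the fingers behind the reel. I'll resend it with twist.

>>> arm_command(deltas=[{"translation":[0.003,0.015,0],"twist":[0,0,0],"hand":0.92},{"translation":[0.0044,0.028,0],"twist":[0,0,0],"hand":0.92},{"translation":[0.0049,0.033,0],"twist":[0,0,0],"hand":0.92},{"translation":[0.0051,0.036,0],"twist":[0,0,0],"hand":0.92},{"translation":[0.0054,0.039,0],"twist":[0,0,0],"hand":0.92},{"translation":[0.0056,0.042,0],"twist":[0,0,0],"hand":0.92},{"translation":[0.006,0.046,0],"twist":[0,0,0],"hand":0.92},{"translation":[0.0063,0.05,0],"twist":[0,0,0],"hand":0.92},{"translation":[0.0068,0.055,0],"twist":[0,0,0],"hand":0.92},{"translation":[0.0072,0.06,0],"twist":[0,0,0],"hand":0.92},{"translation":[0.0076,0.065,0],"twist":[0,0,0],"hand":0.92},{"translation":[0.0081,0.07,0],"twist":[0,0,0],"hand":0.92},{"translation":[0.0085,0.075,0],"twist":[0,0,0],"hand":0.92},{"translation":[0.0089,0.08,0],"twist":[0,0,0],"hand":0.92},{"translation":[0.0094,0.085,0],"twist":[0,0,0],"hand":0.92},{"translation":[0.0098,0.09,0],"twist":[0,0,0],"hand":0.92},{"translation":[0.0102,0.094,0],"twist":[0,0,0],"hand":0.92},{"translation":[0.0104,0.097,0],"twist":[0,0,0],"hand":0.92},{"translation":[0.0106,0.099,0],"twist":[0,0,0],"hand":0.92},{"translation":[0.0107,0.1,0],"twist":[0,0,0],"hand":0.92}])

```text
clock: 4.55
tool_pos: [528.3, -128.4, 38.4]
ee_rot: [0.0, 0.737, 0.676, 0.0]
force: [-0.1, -0.2, -1.0]
gripper_width: 0.081
```

```bash
python3 look.py v3
```

```text
centre [528.8 -77.8] along,across(+ = world -x) -141.0 1.9 rect [74.4 25.5] 87.30673217773438
[ 528.3 -128.5   38.3] [ 0.06 -0.19 -0.59] 4.65
```

View pics/v3.png

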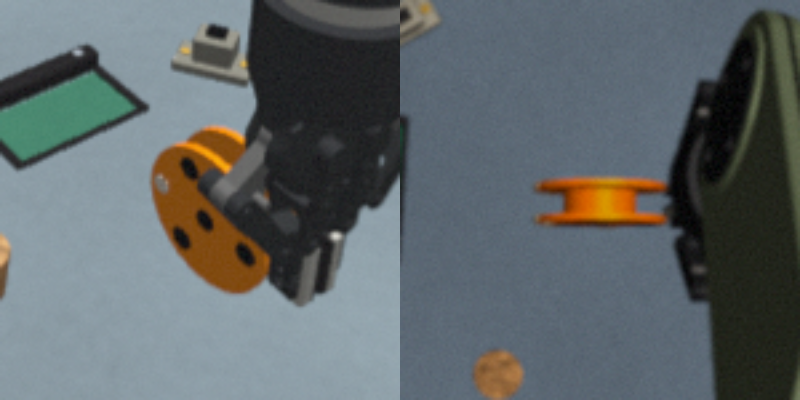

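The reel has rolled 62 mm; the mark is now facing forward (a quarter turn) and it is upright. It sits about 4 mm to the -x side of the fingers. I'll back off, recentre and push on to the half turn.

>>> arm_command(deltas=[{"translation":[0,-0.005,0],"twist":[0,0,0],"hand":0.92},{"translation":[-0.0045,-0.005,0],"twist":[0,0,0],"hand":0.92},{"translation":[-0.0044,0.001,0],"twist":[0,0,0],"hand":0.92},{"translation":[-0.0042,0.004,0],"twist":[0,0,0],"hand":0.92},{"translation":[-0.0038,0.008,0],"twist":[0,0,0],"hand":0.92},{"translation":[-0.0034,0.012,0],"twist":[0,0,0],"hand":0.92},{"translation":[-0.003,0.017,0],"twist":[0,0,0],"hand":0.92},{"translation":[-0.0026,0.022,0],"twist":[0,0,0],"hand":0.92},{"translation":[-0.0022,0.027,0],"twist":[0,0,0],"hand":0.92},{"translation":[-0.0017,0.032,0],"twist":[0,0,0],"hand":0.92},{"translation":[-0.0013,0.037,0],"twist":[0,0,0],"hand":0.92},{"translation":[-0.0009,0.042,0],"twist":[0,0,0],"hand":0.92},{"translation":[-0.0004,0.047,0],"twist":[0,0,0],"hand":0.92},{"translation":[0,0.052,0],"twist":[0,0,0],"hand":0.92},{"translation":[0.0004,0.056,0],"twist":[0,0,0],"hand":0.92},{"translation":[0.0006,0.059,0],"twist":[0,0,0],"hand":0.92},{"translation":[0.0008,0.061,0],"twist":[0,0,0],"hand":0.92},{"translation":[0.0009,0.062,0],"twist":[0,0,0],"hand":0.92},{"translation":[0.0009,0.062,0],"twist":[0,0,0],"hand":0.92},{"translation":[0.0009,0.062,0],"twist":[0,0,0],"hand":0.92}])

```text
clock: 7.15
tool_pos: [529.2, -66.6, 38.4]
ee_rot: [0.0, 0.737, 0.676, 0.0]
force: [-0.5, -0.4, -0.5]
gripper_width: 0.081
```

```bash
python3 look.py v4
```

```text
centre [531.8 -14.6] along,across(+ = world -x) -77.8 4.5 rect [72.4 25.6] 87.14189910888672
[529.1 -66.6  38.3] [ 0.56 -0.58  1.03] 7.25
```

View pics/v4.png

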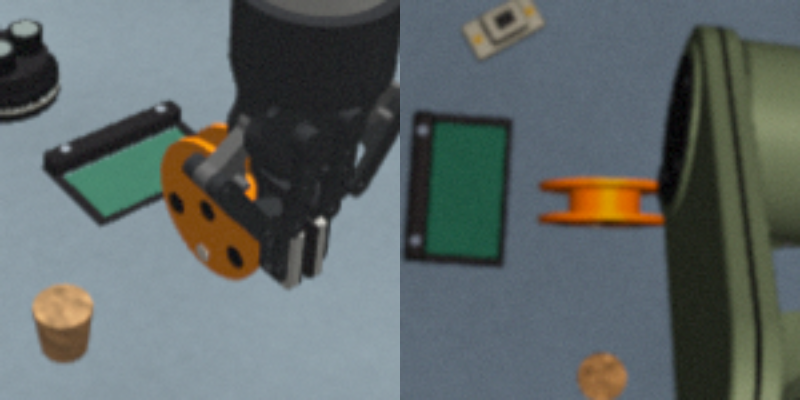

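The mark is at the bottom (grey spot at (200, 252)), and the reel is upright at x = -78 mm and still, so step 1 is met. I'll recentre by 2 mm and push on over the sill, stopping 12 mm short of where home contact would be.

>>> arm_command(deltas=[{"translation":[-0.002,-0.005,0],"twist":[0,0,0],"hand":0.92},{"translation":[-0.002,0.001,0],"twist":[0,0,0],"hand":0.92},{"translation":[-0.0016,0.005,0],"twist":[0,0,0],"hand":0.92},{"translation":[-0.0012,0.01,0],"twist":[0,0,0],"hand":0.92},{"translation":[-0.0007,0.015,0],"twist":[0,0,0],"hand":0.92},{"translation":[-0.0003,0.02,0],"twist":[0,0,0],"hand":0.92},{"translation":[0.0002,0.025,0],"twist":[0,0,0],"hand":0.92},{"translation":[0.0006,0.03,0],"twist":[0,0,0],"hand":0.92},{"translation":[0.001,0.034,0],"twist":[0,0,0],"hand":0.92},{"translation":[0.0013,0.038,0],"twist":[0,0,0],"hand":0.92},{"translation":[0.0016,0.041,0],"twist":[0,0,0],"hand":0.92},{"translation":[0.0018,0.043,0],"twist":[0,0,0],"hand":0.92},{"translation":[0.002,0.046,0],"twist":[0,0,0],"hand":0.92},{"translation":[0.0023,0.049,0],"twist":[0,0,0],"hand":0.92},{"translation":[0.0025,0.052,0],"twist":[0,0,0],"hand":0.92},{"translation":[0.0028,0.055,0],"twist":[0,0,0],"hand":0.92},{"translation":[0.003,0.058,0],"twist":[0,0,0],"hand":0.92},{"translation":[0.0033,0.061,0],"twist":[0,0,0],"hand":0.92},{"translation":[0.0035,0.063,0],"twist":[0,0,0],"hand":0.92},{"translation":[0.0037,0.065,0],"twist":[0,0,0],"hand":0.92}])

```text
clock: 9.75
tool_pos: [532.9, -1.4, 38.3]
ee_rot: [0.0, 0.737, 0.676, 0.0]
force: [0.1, -0.1, 0.0]
gripper_width: 0.078
```

```bash
python3 look.py v5
```

```text
centre [539.2  71.3] along,across(+ = world -x) 8.4 4.6 rect [55.6 26.6] 86.08360290527344
[532.9  -1.3  38.3] [ 0.1  -0.25 -0.28] 9.85
```

View pics/v5.png

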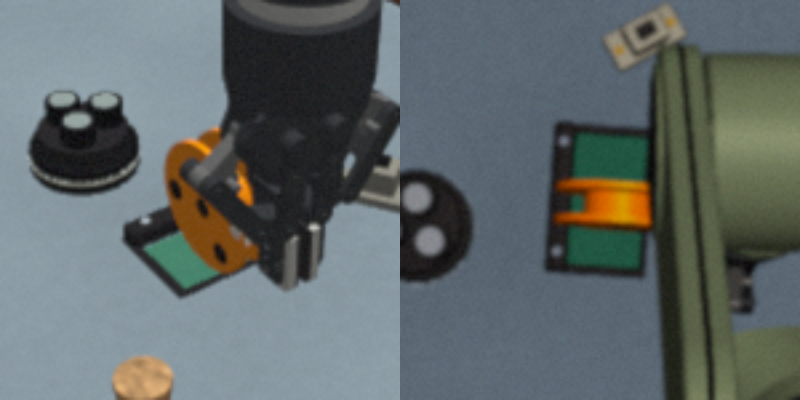

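The reel is seated, with its left rim against the back stop, and the arm hides its right end. I'll withdraw straight back, then up and away.

>>> arm_command(deltas=[{"translation":[-0.001,-0.01,0],"twist":[0,0,0],"hand":0.92},{"translation":[-0.0035,-0.04,0],"twist":[0,0,0],"hand":0.92},{"translation":[-0.008,-0.09,0],"twist":[0,0,0],"hand":0.92},{"translation":[-0.012,-0.14,0.03],"twist":[0,0,0],"hand":0.92},{"translation":[-0.02,-0.2,0.08],"twist":[0,0,0],"hand":0.92},{"translation":[-0.05,-0.25,0.11],"twist":[0,0,0],"hand":0.92},{"translation":[-0.1,-0.29,0.13],"twist":[0,0,0],"hand":0.92},{"translation":[-0.14,-0.33,0.15],"twist":[0,0,0],"hand":0.92},{"translation":[-0.18,-0.37,0.16],"twist":[0,0,0],"hand":0.92},{"translation":[-0.18,-0.37,0.16],"twist":[0,0,0],"hand":0.92},{"translation":[-0.18,-0.37,0.16],"twist":[0,0,0],"hand":0.92}])

```text
clock: 11.22
tool_pos: [352.2, -372.0, 198.3]
ee_rot: [0.0, 0.738, 0.675, 0.0]
force: [0.0, 0.9, -0.1]
gripper_width: 0.076
```

```bash
python3 look.py v6; python3 look.py v7; python3 - <<'E'
from h import *
b=imaging.camera('top');a=cv2.imread('pics/top0.png')
g=cv2.absdiff(a,b).max(2)
for n,(u,v) in dict(turret=(271,267),stopper=(394,328),brush=(357,196)).items(): print(n,g[v-22:v+22,u-22:u+22].mean().round(1),g[v-22:v+22,u-22:u+22].max())
E
```

```text
centre [538.5  61.9] along,across(+ = world -x) -1.0 4.5 rect [74.1 27.1] 84.99102020263672
[ 353.3 -370.7  197.8] [-0.2  -0.29  0.23] 11.325
centre [538.5  61.9] along,across(+ = world -x) -1.0 4.5 rect [74.  27.2] 84.85101318359375
[ 353.6 -370.4  197.7] [ 0.96 -0.72  0.11] 11.425
turret 4.5 16
stopper 3.9 14
brush 4.0 13
```

View pics/v7.png

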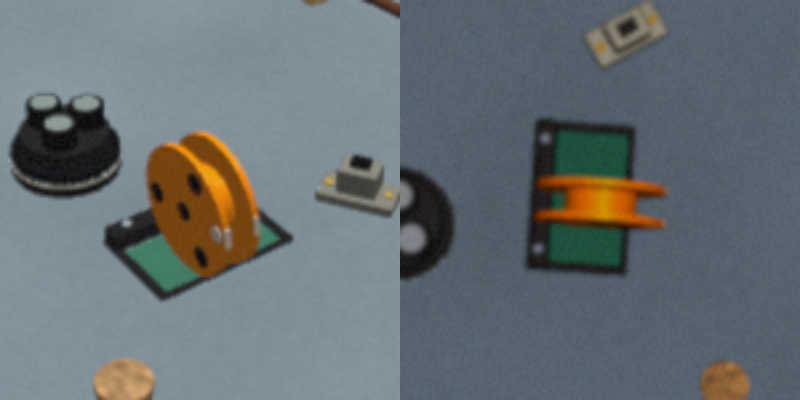

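The view shows the reel upright and square in the rest, against the stop. The mark is about level with the axle at the rear, so it has come up again. Two looks 0.1 s apart agree, and the neighbours are unchanged.

```bash
python3 -c "
from bench import ctrl; print(ctrl.close_job())"
```

```text
the job is handed in; nothing more can be done
None
```

The reel is in the rest, standing upright and square, and the job is handed in; no verdict was reported. I pushed it slowly with the nearly shut fingers in three stages. It rolled about 62 mm to a quarter turn, then to 125 mm with its mark underneath at x = -78 mm. The last push took it over the sill, where it rolled home by itself, and I then withdrew the arm.

**Last checks:**
- **Position:** the centre is about -1 mm along the rest and +4.5 mm across it, squared to within about 0.01 rad.
- **At rest:** two looks 0.1 s apart agreed.
- **Mark:** it is at the rear, roughly level with the axle, judged by eye.
- **Neighbours:** the turret, stopper and brush holder look unmoved against the first picture.
- **Robot:** it is clear of everything; it finished at about 11.4 s of the 50 s.
- **Forces:** the readings at the end of each move were about 1 N or less. I did not see the peak force during the pushes.

One move call was refused because it lacked the twist entry. Nothing moved, and I resent it.

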